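# Lock the mould plate and hold the tart press down

### The arm

A 6-joint arm with a two-finger parallel gripper is mounted at the origin on the work surface. World frame = base frame: x ahead of the robot, y to its left, z up, the work surface at z = 0. Lengths are in m, angles in degrees, forces in N, time in s.
With the tool pointing down it reaches from about 0.2 to 0.875 m from the base axis. Payload 3.4 kg.
Tool frame: the origin (TCP) lies midway between the tips of the shut fingers; the grasp point (between the pads) lies 19 mm behind it (bot.hold_point_z is the distance from the TCP to the grasp point, in m); z points along the fingers, y is the line along which they close (so a half turn about z gives the same grasp; the last joint's range is limited). The gripper opens to 94 mm and grips with 3 to 60 N. Pads are 16 mm wide; open, the fingers measure 119 mm over their backs; the gripper's body (75 mm by 177 mm) begins 78 mm behind the grasp point.
Start: joints at [-71.505, 15.808, 86.224, -0, 77.962, -6.933], TCP at [0.247, -0.519, 0.205] pointing down, gripper open.
Joint ranges: [-165.64, 165.64], [-43.16, 119.46], [12.63, 154.43], [-67.54, 247.53], [6.08, 155.33], [-154.97, 154.97]. Speed limits (degrees/s): [147.25, 147.25, 180, 180, 180, 180].

### API

Orientations are given as [roll, pitch, yaw] about the fixed x, y, z axes, in that order (R = Rz(yaw) Ry(pitch) Rx(roll)).
In Python, from cell import bot, cam, order gives the robot as it stands (bot), with the cameras (cam) and the job (order).
- The arm moves only by the shell command python3 inch.py [FORCE], which reads ROWS from standard input. ROWS is a JSON list of rows, 1 to 10 of them, each of 5 numbers: the finger opening in m, then dx, dy, dz in parts of the range, where 1.0 means 0.75 m, then a turn about the tool's z in shares of 90 degrees (1.0 is 90 degrees); each row is the pose to reach, as a shift and turn from the pose commanded when the command began, along the tool's axes at that moment; what a row does not reach only later rows make up. A row lasts 1/10 s, in which the tool goes at most 0.05 m and 8.59 degrees, less where a joint would pass 70% of its speed; a pose out of reach is approached as far as the arm can. The fingers move at their own pace and stop on an object; FORCE is the grip in N (left out, the last holds). Time passes only in rows, so rows that do not move let the fingers close. It prints the time, the measured TCP pose, the force, the opening and the grip force at its end. Input that does not fit is refused with a message, and nothing moves.
- bot.state(): the state, without advancing time (a new reading comes with each control period).
- cam.get_image(name): name is "scene" or "top" or "wrist"; returns the picture (420x560x3 uint8, red, green, blue); there is no depth.
- cam.calibration(name): a dict with "K" (3x3 intrinsics, pixels), "k1" (the pictures are not rectified: a ray, as slopes to the right and down, at radius r is drawn at 1 + k1 r^2 times it, then the intrinsics apply), "R" (3x3) and "t" (3): a world point X has camera coordinates R X + t. Camera axes: x right, y down, z forward; pixel columns grow to the right and rows downward; lengths in m; the calibration is good to about 2 mm. A picture is of the moment at which its call begins: read the wrist's pose just before it. calibration takes no time and is no camera call; for the wrist camera it gives the pose at the moment of the call.
- order.hand_in(): hands the job in; it is judged then, once.
The state is a dict: "clock": time; "joints": joint angles; "dq": joint speeds; "joint_torque": joint torques, N m; "tcp_pos": TCP position; "tool_rot": TCP orientation; "contact_force": force on the tool from outside, world axes, zero at the start; "ft_torque": the same for the moment, N m; "gripper_width": finger opening in m; "finger_force": force on a finger pad.
Only numpy, scipy, OpenCV 4.12 (cv2) and the standard library are available. Lean on these libraries where they do the work, as an engineer would, in place of code of your own. Each camera call takes 0.05 s, during which the arm holds its last target. There are 200 camera calls.

### The job

Get the little tart press ready: take the forked key from its stand, use it to turn both captive screws of the mould plate clockwise to their stops, and put the key back in its stand as it was. Then, with the empty gripper, push the press's round knob 25 mm down against its spring and keep it there: the program finishes while still holding it pressed. Touch the screws only with the key, do not push the knob before both screws are locked, and do not disturb the glass jar or the loose tart tin between the screws.

Things in the scene. Friction and masses are not known exactly. Their poses are not given: they have to be found in the camera images.
- press: dark grey-green bench press, fixed; origin: centre of its underside on the counter, x away from the robot, y left, yaw within 0.35. Base 300 x 200 x 30 mm; mould plate 270 x 150 mm, top at 44 mm. Pillars of radius 10 mm at y = +-78 mm (x = 0), up to 182 mm, carry a bar 56 x 196 mm from 144 to 170 mm height; the ram with its black knob stands in the middle. Two screws in the plate's front part.
- ram (a joint): travel of the press's ram and knob, m: 0 = up at rest, grows straight down to 0.040 (end stop). Spring: about 5 N starts it, about 12 N holds it at 0.025 and 17 N bottoms it; it springs back up when let go.
- knob_top (a point): centre of the knob's top, on the press's axis (x = y = 0), 240 mm above the counter at rest; moves down with the ram. Black round knob 50 mm across, 23 mm tall, flat top 40 mm across.
- screw_left (a joint): the left captive quarter-turn screw: rad. 0 = loose, its bar across the press (along the press's y axis); 1.571 = locked against its stop, its bar along the press's x axis. It grows turning clockwise seen from above; starts between 0.15 and 0.5; stiff (0.06 N m), stays where it is left. It does not rise or sink as it turns.
- screw_right (a joint): the right captive quarter-turn screw: rad. 0 = loose, its bar across the press (along the press's y axis); 1.571 = locked against its stop, its bar along the press's x axis. It grows turning clockwise seen from above; starts between 0.15 and 0.5; stiff (0.06 N m), stays where it is left. It does not rise or sink as it turns.
- screw_left_head (a point): middle of the top edge of the left screw's bar, on the turning axis, 58 mm above the counter, at press x -115, y +55 mm. The bar is an upright steel strip 5 mm thick, 30 mm long, 10 mm tall, standing on a disc 36 mm across whose top is 48 mm above the counter. z up; the bar runs along this point's y axis, so it turns with the screw.
- screw_right_head (a point): middle of the top edge of the right screw's bar, on the turning axis, 58 mm above the counter, at press x -115, y -55 mm. The bar is an upright steel strip 5 mm thick, 30 mm long, 10 mm tall, standing on a disc 36 mm across whose top is 48 mm above the counter. z up; the bar runs along this point's y axis, so it turns with the screw.
- key: forked key, 135 mm tall, 0.2 kg, hanging upright in its stand; origin: centre of its foot's underside, z up. Top: wooden handle block 56 mm long along x, 14 mm thick along y, from 95 to 135 mm above the origin (grip across the 14 mm). Below: square steel collar 50 x 50 mm from 90 to 95 mm, then a round shaft of radius 12 mm.
- key_slot (a point): slot mouth in the foot, at the key's origin, same axes. The foot, 24 x 24 mm, has two prongs, 13 mm long; the slot between them is 9 mm wide, 13 mm deep, open at both ends, along the key's x, in line with the handle. It goes over a screw's bar until the prongs rest on the disc. It has about 0.17 rad of play either way round the bar: turn that much past the angle wanted.
- stand: fixed open-sided steel key stand 100 x 90 mm (x, y); origin: centre of its underside on the counter, yaw varies. Its top plate (upper face at 100 mm, 8 mm thick) has a square through hole 34 x 34 mm in its middle, sides along x and y. The key hangs in the hole on its collar, its x along the stand's x (either way round is fine), its origin then 10 mm above the stand's. Left or right of the press.
- jar: bystander: amber glass jar with a steel lid, 72 mm across, 110 mm tall; origin under its centre. On the other side of the press from the key stand.
- tin: bystander: loose steel tart tin, 60 mm across, 18 mm tall, on the mould plate between the two screws; origin under its centre.

How it is judged:
By the outcome, as a careful person would: the job done as asked, in the order asked, and still so for the second after the job is handed in, while the arm keeps its last pose, push and grip.
It also fails if it takes over 72 s, if anything falls off the work surface, if the arm or the gripper's body presses on something with over 40 N, if the wrist force passes 120 N, or if a joint passes its speed limit or range.

## Working session

There is one attempt and no reset: what is moved stays moved. The work goes in short steps, Python scripts to look and compute and a shell command to move; the robot and the scene stay as the last step left them, time stands still between calls to the robot, and variables do not carry over. Pictures are saved under pics/ and viewed, at most 10 in all, crops included, and the job is handed in when it is done.

```bash
ls; mkdir -p pics
python3 - <<'E'
from cell import bot, cam, order
import cv2
s=bot.state();print(s)
for n in ("scene","top"):
    im=cam.get_image(n);cv2.imwrite(f"pics/{n}0.png",im[:,:,::-1])
    c=cam.calibration(n);print(n,c)
E
```

```text
cell.py
inch.py
pics
{'clock': 0.0, 'joints': array([-7.15066322e+01,  1.58451253e+01,  8.62914238e+01, -1.05515783e-03,
        7.79627002e+01, -6.93165233e+00]), 'dq': array([-0.06548751, -0.00106224, -0.12337499, -0.10267521,  0.02030332,
       -0.01468467]), 'joint_torque': array([-1.05746811e-03, -4.04595709e+01, -2.37232053e+01,  7.00620306e-02,
        3.43692396e-02, -1.24997941e-04]), 'tcp_pos': array([ 0.24668846, -0.51878702,  0.204656  ]), 'tool_rot': array([-1.79901352e+02, -1.09538880e-02,  2.54252317e+01]), 'contact_force': array([-0.15070461, -0.38421739,  0.35042107]), 'ft_torque': array([-0.01892161, -0.02019649,  0.0291141 ]), 'finger_force': 0.0, 'gripper_width': 0.09378163990821264}
scene {'K': array([[436.10038591,   0.        , 283.65855215],
       [  0.        , 436.10038591, 212.41369407],
       [  0.        ,   0.        ,   1.        ]]), 'k1': -0.0625550399640329, 'R': array([[ 0.68800206,  0.72568188,  0.00624294],
       [ 0.37854955, -0.35152798, -0.85622913],
       [-0.61915539,  0.59145067, -0.51655852]]), 't': array([-0.3781771 , -0.05437629,  1.35244863])}
top {'K': array([[403.43851638,   0.        , 284.62162368],
       [  0.        , 403.43851638, 198.85707804],
       [  0.        ,   0.        ,   1.        ]]), 'k1': 0.020041231241265573, 'R': array([[-0.01432596, -0.99929899,  0.03458759],
       [-0.99828611,  0.01233135, -0.05720819],
       [ 0.05674158, -0.03534787, -0.99776296]]), 't': array([-0.01619617,  0.53366716,  1.01635429])}
```

View pics/top0.png

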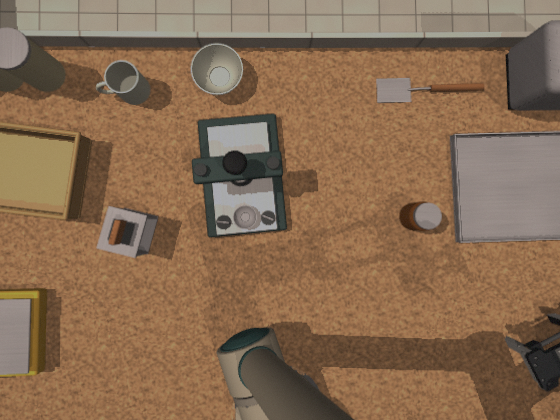

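View pics/scene0.png

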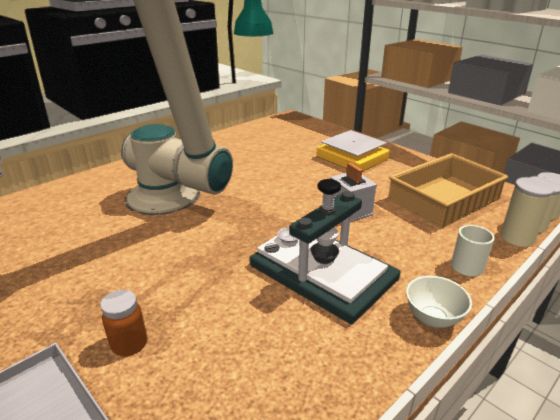

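The top view shows the stand with the key at about (125,232), the press plate spanning roughly (205-285,115-237) with screws near (224,222) and (268,218), the knob at (235,162), and the jar at (427,216). The scene view confirms this layout.

```bash
cat > h.py <<'E'
import numpy as np, cv2
from cell import bot, cam, order
from scipy.spatial.transform import Rotation as Ro
def ray(c,uv):
    p=np.linalg.inv(c["K"])@np.array([uv[0],uv[1],1.]); d=p[:2]; u=d.copy()
    for _ in range(20): u=d/(1+c["k1"]*(u@u))
    R=np.array(c["R"]); return -R.T@c["t"], R.T@np.array([u[0],u[1],1.])
def onz(c,uv,z):
    o,d=ray(c,uv); return o+d*(z-o[2])/d[2]
def proj(c,X):
    x=np.array(c["R"])@X+c["t"]; s=x[:2]/x[2]; s=s*(1+c["k1"]*(s@s)); return (c["K"]@[s[0],s[1],1])[:2]
def toolshift(target,yaw=None):
    """shift in tool axes from the measured pose to target (TCP); turn to yaw (deg) about tool z"""
    s=bot.state(); R=Ro.from_euler("xyz",s["tool_rot"],degrees=True).as_matrix()
    out=R.T@(np.array(target)-s["tcp_pos"]); 
    t=None if yaw is None else -(((yaw-s["tool_rot"][2])+90)%180-90)
    return np.round(out,4),t,s["tcp_pos"],s["tool_rot"]
E
python3 - <<'E'
from h import *
c=cam.calibration("top")
print("knob",onz(c,(235,162),.24)," screws",onz(c,(223.5,222),.05),onz(c,(268,218),.05)," stand",onz(c,(123,232),.1),"jar",onz(c,(428,216),.11))
print("handle",onz(c,(115,232),.145))
print(toolshift([0.45,0.37,0.35]))
c=cam.calibration("wrist"); print(c["K"],c["R"],-np.array(c["R"]).T@c["t"])
E
```

```text
knob [0.59574134 0.08293396 0.24      ]  screws [0.4765075  0.12854736 0.05      ] [0.48475139 0.01952223 0.05      ]  stand [0.4569228 0.3523153 0.1      ] jar [ 0.48370364 -0.35512568  0.11      ]
handle [0.45805986 0.3533159  0.145     ]
(array([ 0.5652, -0.7157, -0.144 ]), None, array([ 0.24670865, -0.51883103,  0.20471878]), array([-1.79908328e+02, -9.43826576e-03,  2.54267004e+01]))
[[306.30416275   0.         279.70817099]
 [  0.         306.30416275 208.9135799 ]
 [  0.           0.           1.        ]] [[ 0.43014394 -0.9027594  -0.00128386]
 [-0.87520148 -0.4173611   0.24460598]
 [-0.22135619 -0.10409214 -0.96962171]] [ 0.31188789 -0.48899798  0.38441632]
```

Careful with the scale: shifts go in shares of 0.75 m and turns go in shares of 90 degrees. That gives: -0.458 m / 0.75 = -0.6107, -0.125 m / 0.75 = -0.1667, 25 degrees / 90 = 0.2778.

```bash
echo '[[0.06, 0.56, -0.6107, -0.1667, 0.2778], [0.06, 0.56, -0.6107, -0.1667, 0.2778], [0.06, 0.56, -0.6107, -0.1667, 0.2778], [0.06, 0.56, -0.6107, -0.1667, 0.2778], [0.06, 0.56, -0.6107, -0.1667, 0.2778], [0.06, 0.56, -0.6107, -0.1667, 0.2778], [0.06, 0.56, -0.6107, -0.1667, 0.2778], [0.06, 0.56, -0.6107, -0.1667, 0.2778], [0.06, 0.56, -0.6107, -0.1667, 0.2778], [0.06, 0.56, -0.6107, -0.1667, 0.2778]]' | python3 inch.py 20
python3 -c "
from h import *
print(toolshift([0.43,0.075,0.33],0))"
```

```text
clock: 1.1
tcp_pos: [0.3908, -0.0488, 0.3044]
tool_rot: [180.0, -0.0, 0.4]
contact_force: [1.8, -0.8, 0.3]
gripper_width: 0.0599
finger_force: 0.0
(array([ 0.0401, -0.1235, -0.0256]), np.float64(0.4065109440390984), array([ 0.39081258, -0.04879898,  0.30438578]), array([ 1.79987641e+02, -1.80910965e-02,  4.06510944e-01]))
```

To row units: -0.123 m / 0.75 = -0.164, -0.08 m / 0.75 = -0.1067, 0.4 degrees / 90 = 0.0044.

```bash
echo '[[0.06, 0.016, -0.0533, -0.0107, 0.0044], [0.06, 0.0333, -0.1067, -0.0213, 0.0044], [0.06, 0.0533, -0.164, -0.0333, 0.0044], [0.06, 0.0533, -0.164, -0.0333, 0.0044], [0.06, 0.0533, -0.164, -0.0333, 0.0044]]' | python3 inch.py
python3 - <<'E'
from h import *
import pickle
c=cam.calibration("wrist");im=cam.get_image("wrist");cv2.imwrite("pics/w1.png",im[:,:,::-1]);pickle.dump(c,open("w1.pkl","wb"))
E
```

```text
clock: 1.6
tcp_pos: [0.4298, 0.0731, 0.3286]
tool_rot: [179.9, 0.1, 0.2]
contact_force: [-0.5, 0.2, -0.0]
gripper_width: 0.0598
finger_force: 0.0
```

View pics/w1.png

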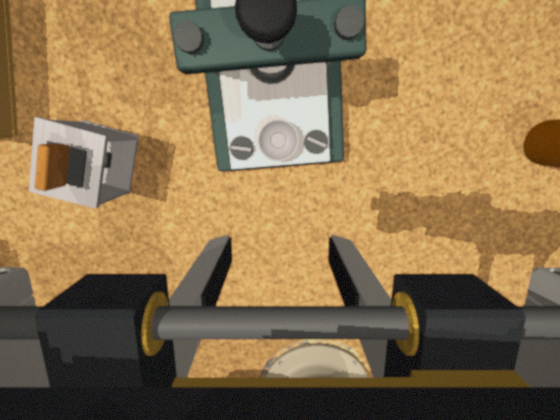

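The wrist view shows the screws at (241,148) and (316,141), the tin between them at (279,140), the knob at (265,12), and the stand with the brown handle at (55,165). I'll go lower for a finer measurement.

To row units: 0.18 m / 0.75 = 0.24, 0.135 m / 0.75 = 0.18.

```bash
echo '[[0.06, -0.0133, 0, 0.06, 0], [0.06, -0.0133, 0, 0.12, 0], [0.06, -0.0133, 0, 0.18, 0], [0.06, -0.0133, 0, 0.24, 0], [0.06, -0.0133, 0, 0.24, 0], [0.06, -0.0133, 0, 0.24, 0]]' | python3 inch.py
python3 - <<'E'
from h import *
import pickle
c=cam.calibration("wrist");im=cam.get_image("wrist");cv2.imwrite("pics/w2.png",im[:,:,::-1]);pickle.dump(c,open("w2.pkl","wb"))
E
```

```text
clock: 2.25
tcp_pos: [0.4199, 0.0712, 0.1494]
tool_rot: [180.0, 0.1, -0.1]
contact_force: [0.7, 0.4, -0.3]
gripper_width: 0.0599
finger_force: 0.0
```

View pics/w2.png

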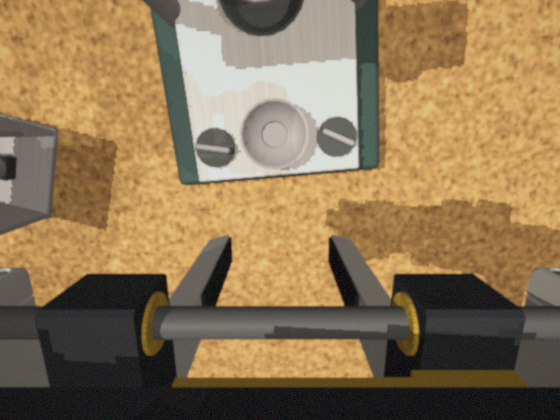

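The closer view shows the left screw's disc at (215,148), the right at (337,137), with light bars across each, and the tin at (275,134).

```bash
cat > scr.py <<'E'
from h import *
def screws(img,c,seeds,r=26,cut=115):
    g=cv2.cvtColor(img,cv2.COLOR_BGR2GRAY); res=[]
    for (u,v) in seeds:
        u0,v0=int(u)-r,int(v)-r
        p=cv2.resize(g[v0:v0+2*r,u0:u0+2*r],None,fx=4,fy=4,interpolation=cv2.INTER_CUBIC)
        m=(p<cut).astype(np.uint8); m=cv2.morphologyEx(m,cv2.MORPH_CLOSE,np.ones((35,35)))
        cs,_=cv2.findContours(m,cv2.RETR_EXTERNAL,cv2.CHAIN_APPROX_NONE)
        k=max(cs,key=cv2.contourArea); e=cv2.fitEllipse(cv2.convexHull(k))
        d=np.zeros_like(p); cv2.ellipse(d,(e[0],(e[1][0]*.86,e[1][1]*.86),e[2]),1,-1)
        b=((p>cut)&(d>0)).astype(np.uint8)
        cs,_=cv2.findContours(b,cv2.RETR_EXTERNAL,cv2.CHAIN_APPROX_NONE)
        br=cv2.minAreaRect(max(cs,key=cv2.contourArea))
        f=lambda q:((q[0]+.5)/4-.5+u0,(q[1]+.5)/4-.5+v0)
        box=cv2.boxPoints(br); i=np.argmax([np.linalg.norm(box[0]-box[1]),np.linalg.norm(box[1]-box[2])])
        a,bb=box[i],box[i+1]
        A,B=onz(c,f(a),.058),onz(c,f(bb),.058); 
        res.append((onz(c,f(e[0]),.048),onz(c,f(br[0]),.058),np.degrees(np.arctan2(B[1]-A[1],B[0]-A[0]))%180,np.array(e[1])/4,np.array(br[1])/4))
    return res
E
python3 - <<'E'
from scr import *
import pickle
np.set_printoptions(precision=4,suppress=True)
im=cv2.imread("pics/w2.png");c=pickle.load(open("w2.pkl","rb"))
R=screws(im,c,[(215,148),(337,137)])
for r in R: print(*r)
d=R[0][0]-R[1][0];print("press yaw",np.degrees(np.arctan2(-d[0],d[1])),np.linalg.norm(d))
d=R[0][1]-R[1][1];print("bars",np.degrees(np.arctan2(-d[0],d[1])),np.linalg.norm(d))
# plate front edge / sides: pale plate quad on z=.044
for uv in [(182,184),(378,168),(152,0),(376,0)]: print(onz(c,uv,.03))
E
```

```text
[0.4779 0.1508 0.048 ] [0.4806 0.1307 0.058 ] 6.548891196375564 [51.8008 89.1071] [45.085  35.4293]
[ 0.4875 -0.0046  0.048 ] [0.4873 0.018  0.058 ] 5.022407433472921 [51.9241 95.0816] [44.2864 34.6724]
press yaw 3.549529376145792 0.15576359367757484
bars 3.4103424889310228 0.1129050197924204
[0.4417 0.1671 0.03  ]
[ 0.4573 -0.0251  0.03  ]
[0.6014 0.1802 0.03  ]
[ 0.6013 -0.0122  0.03  ]
```

Run:
```python
from h import *
im=cv2.imread("pics/w2.png")
a=im[118:178,185:245];b=im[107:167,307:367]
cv2.imwrite("pics/c2.png",cv2.resize(np.hstack([a,b]),None,fx=6,fy=6,interpolation=cv2.INTER_NEAREST))
```

```text
(no output)
```

View pics/c2.png

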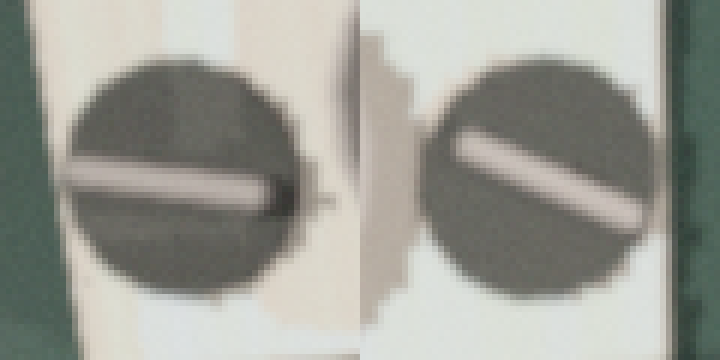

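The crop shows the left disc centred at (215.3,147.2) and the right at (336.4,136.2), radius about 19.5 px; bars run (195.5,146.5)-(229.5,150) and (322.5,130.5)-(354,142.5).

Run:
```python
from h import *
import pickle
np.set_printoptions(precision=4,suppress=True)
im=cv2.imread("pics/w2.png");c=pickle.load(open("w2.pkl","rb"));g=cv2.cvtColor(im,cv2.COLOR_BGR2GRAY)
o=-np.array(c["R"]).T@c["t"];print("cam",o)
D=[];Bc=[];Ya=[]
for (u,v) in [(215.3,147.2),(336.4,136.2)]:
    G=cv2.resize(g,None,fx=4,fy=4,interpolation=cv2.INTER_CUBIC); m=np.zeros_like(G)
    cv2.circle(m,(int(u*4+1.5),int(v*4+1.5)),int(17.3*4),1,-1)
    b=((G>125)&(m>0)).astype(np.uint8)
    n,l,s,ce=cv2.connectedComponentsWithStats(b);k=1+np.argmax(s[1:,4])
    yx=np.argwhere(l==k)[:,::-1].astype(np.float32)
    vx,vy,x0,y0=cv2.fitLine(yx,cv2.DIST_L2,0,.01,.01).ravel()
    f=lambda q:((q[0]+.5)/4-.5,(q[1]+.5)/4-.5)
    A,B=[onz(c,f((x0+t*vx,y0+t*vy)),.058) for t in(-60,60)]
    print("area",s[k],"wid",cv2.minAreaRect(yx)[1])
    y=np.degrees(np.arctan2(B[1]-A[1],B[0]-A[0]))%180;Ya.append(y)
    D.append(onz(c,(u,v),.048))
    # perpendicular offset of bar line from disc centre
    dr=(B-A)/np.linalg.norm(B-A);w=D[-1]-A;print("disc",D[-1],"bar yaw",y,"disc centre off bar line",(dr[0]*w[1]-dr[1]*w[0]))
d=D[0]-D[1];py=np.degrees(np.arctan2(-d[0],d[1]));print("press yaw",py,np.linalg.norm(d)," screw angles",[(py+90-y)%180 for y in Ya])
x=np.array([np.cos(np.radians(py)),np.sin(np.radians(py)),0]);print("axis",(D[0]+D[1])/2+.115*x)
```

```text
cam [0.492  0.0708 0.3291]
area [ 793  575  125   37 2684] wid (124.70303344726562, 23.03871726989746)
disc [0.4782 0.1286 0.048 ] bar yaw 82.58900211326642 disc centre off bar line 0.00016111994294685942
area [1290  513  125   70 3165] wid (130.78021240234375, 25.994945526123047)
disc [0.4878 0.02   0.048 ] bar yaw 67.20969437960953 disc centre off bar line 0.0002755144235401215
press yaw 5.012336967274458 0.1090491277132771  screw angles [np.float64(12.423334854008047), np.float64(27.802642587664934)]
axis [0.5975 0.0844 0.048 ]
```

To row units: -0.28 m / 0.75 = -0.3733, -0.24 m / 0.75 = -0.32.

```bash
echo '[[0.06, 0, -0.0267, -0.06, 0], [0.06, 0, -0.08, -0.1, 0], [0.06, -0.0133, -0.14, -0.12, 0], [0.06, -0.0267, -0.2, -0.1333, 0], [0.06, -0.0267, -0.26, -0.1333, 0], [0.06, -0.0267, -0.32, -0.1333, 0], [0.06, -0.0267, -0.3733, -0.1333, 0], [0.06, -0.0267, -0.3733, -0.1333, 0], [0.06, -0.0267, -0.3733, -0.1333, 0]]' | python3 inch.py
python3 - <<'E'
from h import *
import pickle
c=cam.calibration("wrist");im=cam.get_image("wrist");cv2.imwrite("pics/w3.png",im[:,:,::-1]);pickle.dump(c,open("w3.pkl","wb"))
E
```

```text
clock: 3.2
tcp_pos: [0.4009, 0.3532, 0.2513]
tool_rot: [-179.9, -0.2, 0.1]
contact_force: [-0.0, -0.2, 0.1]
gripper_width: 0.0599
finger_force: 0.0
```

View pics/w3.png

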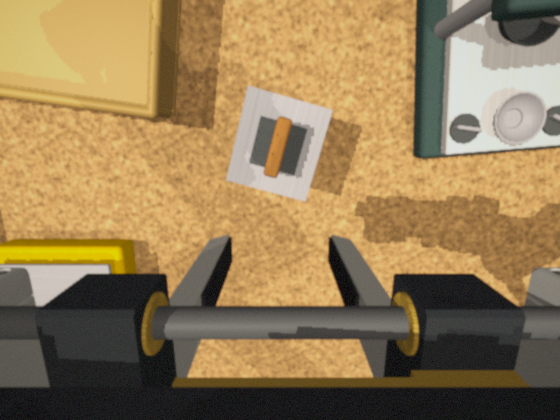

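The stand's top plate has corners near (248,87), (330,108), (306,201), (227,180); the handle is centred near (278,147), tilted to about -14° yaw.

```bash
cat > stand.py <<'E'
from h import *
def stand(im,c,seed):
    hsv=cv2.cvtColor(im,cv2.COLOR_BGR2HSV)
    m=((hsv[...,1]<60)&(hsv[...,2]>30)).astype(np.uint8)
    n,l=cv2.connectedComponents(m); 
    w=np.zeros(m.shape,np.uint8);cv2.circle(w,seed,75,1,-1)
    ids=l[(w>0)&(l>0)];k=np.bincount(ids).argmax()
    pts=np.argwhere(l==k)[:,::-1].astype(np.float32);hull=cv2.convexHull(pts)
    q=cv2.approxPolyDP(hull,6,True).reshape(-1,2)
    P=np.array([onz(c,x,.1)[:2] for x in hull.reshape(-1,2)],np.float32)
    rs=cv2.minAreaRect(P*1000)
    poly=np.zeros(m.shape,np.uint8);cv2.fillConvexPoly(poly,cv2.convexHull(pts).astype(int),1)
    o=((hsv[...,1]>110)&(hsv[...,2]>60)&(cv2.erode(poly,np.ones((9,9)))>0)).astype(np.uint8)
    n,l,s,_=cv2.connectedComponentsWithStats(o);k=1+np.argmax(s[1:,4]);h=np.argwhere(l==k)[:,::-1].astype(np.float32)
    H=np.array([onz(c,x,.145)[:2] for x in cv2.convexHull(h).reshape(-1,2)],np.float32);rh=cv2.minAreaRect(H*1000)
    return q,rs,rh,h.mean(0)
E
python3 - <<'E'
from stand import *
import pickle
im=cv2.imread("pics/w3.png");c=pickle.load(open("w3.pkl","rb"))
for r in stand(im,c,(278,147)): print(r)
print(bot.state()["joints"])
E
```

```text
[[331. 110.]
 [305. 200.]
 [226. 179.]
 [248.  86.]]
((458.8767395019531, 355.30145263671875), (90.4853744506836, 100.46267700195312), 74.89363098144531)
((459.1410217285156, 355.51849365234375), (14.274224281311035, 53.86874771118164), 74.6969985961914)
[277.3001  146.32448]
[ 3.38849875e+01  1.08081286e+01  8.65780786e+01 -5.41293515e-02
  8.24537846e+01  1.23856322e+02]
```

To row units: 0.08 m / 0.75 = 0.1067, 0.058 m / 0.75 = 0.0773, 15.3 degrees / 90 = 0.17.

```bash
echo '[[0.05, 0.04, -0.0013, 0.0267, 0.0889], [0.05, 0.0773, -0.0027, 0.0667, 0.17], [0.05, 0.0773, -0.0027, 0.1067, 0.17], [0.05, 0.0773, -0.0027, 0.1067, 0.17], [0.05, 0.0773, -0.0027, 0.1067, 0.17]]' | python3 inch.py
python3 -c "
from h import *
print(toolshift([0.459,0.3554,0.112],-15.2))"
```

```text
clock: 3.75
tcp_pos: [0.4582, 0.3533, 0.1701]
tool_rot: [180.0, -0.0, -15.4]
contact_force: [0.1, -0.2, 0.1]
gripper_width: 0.0501
finger_force: 0.0
(array([ 0.0002, -0.0022,  0.0581]), np.float64(-0.1636141385149017), array([0.45824011, 0.3532866 , 0.17010254]), array([ 1.79994489e+02, -1.33733924e-02, -1.53636141e+01]))
```

To row units: 0.058 m / 0.75 = 0.0773, 0.04 m / 0.75 = 0.0533.

```bash
echo '[[0.05, 0, -0.0027, 0.0267, 0], [0.05, 0, -0.0027, 0.0533, 0], [0.05, 0, -0.0027, 0.0773, 0], [0.05, 0, -0.0027, 0.0773, 0], [0.012, 0, -0.0027, 0.0773, 0], [0.01, 0, -0.0027, 0.0773, 0], [0.005, 0, -0.0027, 0.0773, 0], [0.005, 0, -0.0027, 0.0773, 0], [0.005, 0, -0.0027, 0.0773, 0], [0.005, 0, -0.0027, 0.0773, 0]]' | python3 inch.py 45
```

```text
clock: 4.75
tcp_pos: [0.4586, 0.3563, 0.1115]
tool_rot: [180.0, -0.0, -15.3]
contact_force: [-1.0, -1.2, 2.8]
gripper_width: 0.0136
finger_force: 45.0
```

To row units: -0.125 m / 0.75 = -0.1667, -0.105 m / 0.75 = -0.14.

```bash
echo '[[0.005, 0, 0, -0.0267, 0], [0.005, 0, 0, -0.06, 0], [0.005, 0, 0, -0.1, 0], [0.005, 0, 0, -0.14, 0], [0.005, 0, 0, -0.1667, 0], [0.005, 0, 0, -0.1667, 0]]' | python3 inch.py
python3 -c "
from h import *
print(toolshift([0.478,0.1286,0.225],82.6))"
```

```text
clock: 5.35
tcp_pos: [0.4599, 0.3574, 0.2386]
tool_rot: [-179.8, -0.2, -15.3]
contact_force: [0.9, -0.9, -2.7]
gripper_width: 0.0137
finger_force: 45.0
(array([0.0777, 0.216 , 0.013 ]), np.float64(82.13305496106562), array([0.45986535, 0.35739735, 0.23855281]), array([-179.7662712 ,   -0.22158173,  -15.26694504]))
```

To row units: 0.216 m / 0.75 = 0.288, 0.05 m / 0.75 = 0.0667, -80 degrees / 90 = -0.8889.

```bash
echo '[[0.005, 0.0133, 0.04, 0, -0.0889], [0.005, 0.0267, 0.08, 0, -0.1778], [0.005, 0.0467, 0.1333, 0, -0.2667], [0.005, 0.0667, 0.1867, 0, -0.3556], [0.005, 0.08, 0.2267, 0, -0.4444], [0.005, 0.0933, 0.26, 0, -0.5333], [0.005, 0.1, 0.28, 0, -0.6222], [0.005, 0.104, 0.288, 0, -0.7111], [0.005, 0.104, 0.288, 0, -0.8], [0.005, 0.104, 0.288, 0, -0.8889]]' | python3 inch.py
echo '[[0.005, 0, 0, 0, -0.0889], [0.005, 0, 0, 0, -0.1667], [0.005, 0, 0, 0, -0.1989], [0.005, 0, 0, 0, -0.1989], [0.005, 0, 0, 0, -0.1989]]' | python3 inch.py
python3 - <<'E'
from h import *
import pickle
c=cam.calibration("wrist");im=cam.get_image("wrist");cv2.imwrite("pics/w4.png",im[:,:,::-1]);pickle.dump(c,open("w4.pkl","wb"))
print(toolshift([0.478,0.1286,0.225],82.6))
E
```

```text
clock: 6.35
tcp_pos: [0.4757, 0.127, 0.2339]
tool_rot: [-179.8, 0.1, 65.0]
contact_force: [1.4, 0.9, -2.5]
gripper_width: 0.0141
finger_force: 45.0
clock: 6.85
tcp_pos: [0.4761, 0.1274, 0.2347]
tool_rot: [-179.9, 0.0, 82.6]
contact_force: [-0.2, 0.0, -1.5]
gripper_width: 0.014
finger_force: 45.0
(array([0.0013, 0.0016, 0.01  ]), np.float64(-0.02567618511820058), array([0.4762334 , 0.12748362, 0.23498774]), array([-1.79893785e+02,  2.89576078e-02,  8.25743238e+01]))
```

View pics/w4.png

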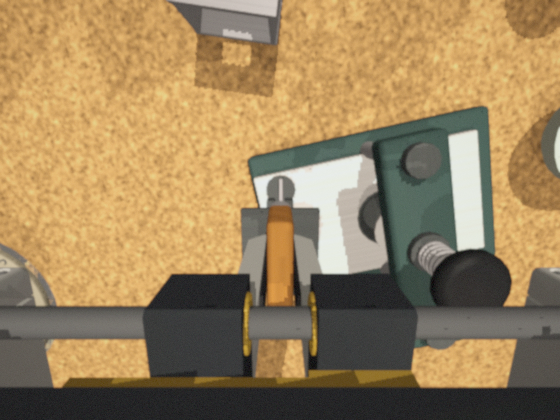

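The screw's disc shows just beyond the collar at about (281,190), its bar at column 281 in line with the orange handle (col 268-295), so the alignment looks right.

Run:
```python
from h import *
import pickle
c=pickle.load(open("w4.pkl","rb"))
for dx,dy in [(0,0),(0,.018),(.018,0),(-.018,0)]: print(proj(c,np.array([.478+dx,.1286+dy,.048])))
g=cv2.cvtColor(cv2.imread("pics/w4.png"),cv2.COLOR_BGR2GRAY)
for r in (176,180,184,188,192,196): print(r,g[r,260:304])
print(g[166:206,274])
```

```text
[280.45062496 190.18673146]
[278.5314116  175.55261987]
[295.16668011 188.313142  ]
[265.78196973 192.05429104]
176 [163 172 186 198 204 209 212 220 226 228 229 229 223 206 186 172 155 145
 138 127 126 128 129 134 141 160 180 200 219 228 231 232 233 235 236 234
 235 235 235 235 234 234 235 234]
180 [235 235 235 234 236 236 235 232 217 190 154 127 116 116 112 114 112 110
 129 174 195 191 158 120 110 110 111 112 110 113 124 155 201 224 233 234
 235 235 234 235 234 234 235 234]
184 [235 235 235 236 235 233 225 186 132 115 114 115 118 115 111 112 113 109
 125 171 200 196 162 123 113 112 111 111 108 115 112 110 114 136 183 222
 233 235 234 235 235 234 234 235]
188 [234 234 235 234 234 228 193 142 116 115 112 112 114 114 113 115 113 108
 124 173 200 197 165 126 113 112 109 109 108 111 112 109 111 110 145 201
 227 233 234 234 234 234 234 235]
192 [235 235 234 234 234 227 196 148 119 112 114 112 112 114 112 112 113 108
 125 175 201 197 168 127 113 112 108 114 111 110 112 110 112 115 160 213
 230 234 234 235 235 234 235 234]
196 [234 234 236 235 234 234 225 193 147 116 112 110 111 111 113 112 112 115
 127 175 200 197 166 127 112 108 106 108 108 106 107 108 125 168 209 228
 234 234 235 235 235 235 234 234]
[105 105 104  98  92  99 120 164 204 214 186 140 118 114 112 113 113 113
 111 113 114 114 113 112 113 113 112 115 111 110 113 103  91  77  79  99
 114 120 121 113]
```

To row units: 0.068 m / 0.75 = 0.0907, 0.0016 m / 0.75 = 0.0021.

```bash
echo '[[0.005, 0.0013, 0.0021, 0.0267, 0], [0.005, 0.0013, 0.0021, 0.06, 0], [0.005, 0.0013, 0.0021, 0.0867, 0], [0.005, 0.0013, 0.0021, 0.0907, 0], [0.005, 0.0013, 0.0021, 0.0907, 0], [0.005, 0.0013, 0.0021, 0.0907, 0]]' | python3 inch.py
python3 -c "
from h import *
print(toolshift([0.478,0.1286,0.1495],82.6))"
```

```text
clock: 7.5
tcp_pos: [0.4794, 0.1284, 0.169]
tool_rot: [179.9, -0.0, 82.6]
contact_force: [-0.0, 0.1, -1.5]
gripper_width: 0.0136
finger_force: 45.0
(array([ 0.    , -0.0014,  0.0195]), np.float64(0.01498156546031737), array([0.47938252, 0.12840457, 0.16901443]), array([ 1.79891230e+02, -2.26613793e-02,  8.26149816e+01]))
```

```bash
echo '[[0.005, 0, 0, 0, 0], [0.005, 0, 0, 0, 0]]' | python3 inch.py; echo '[[0.005, 0, 0, 0, 0]]' | python3 inch.py
```

```text
clock: 7.7
tcp_pos: [0.4791, 0.1284, 0.169]
tool_rot: [179.9, -0.0, 82.6]
contact_force: [-0.2, 0.0, -1.5]
gripper_width: 0.0138
finger_force: 45.0
clock: 7.8
tcp_pos: [0.4788, 0.1283, 0.1686]
tool_rot: [179.9, -0.0, 82.6]
contact_force: [-0.5, 0.4, -2.4]
gripper_width: 0.0136
finger_force: 45.0
```

To row units: 0.019 m / 0.75 = 0.0253, -0.0008 m / 0.75 = -0.0011.

```bash
echo '[[0.005, 0, -0.0011, 0.0067, 0], [0.005, 0, -0.0011, 0.0133, 0], [0.005, 0, -0.0011, 0.02, 0], [0.005, 0, -0.0011, 0.0253, 0], [0.005, 0, -0.0011, 0.0253, 0]]' | python3 inch.py
```

```text
clock: 8.3
tcp_pos: [0.4776, 0.1284, 0.1495]
tool_rot: [-180.0, 0.0, 82.6]
contact_force: [-1.4, -1.4, 3.0]
gripper_width: 0.0138
finger_force: 45.0
```

To row units: -0.0005 m / 0.75 = -0.0007, 76 degrees / 90 = 0.8444.

```bash
echo '[[0.005, 0, 0, -0.0007, 0.0667], [0.005, 0, 0, -0.0007, 0.1556], [0.005, 0, 0, -0.0007, 0.2444], [0.005, 0, 0, -0.0007, 0.3333], [0.005, 0, 0, -0.0007, 0.4222], [0.005, 0, 0, -0.0007, 0.5111], [0.005, 0, 0, -0.0007, 0.6], [0.005, 0, 0, -0.0007, 0.6889], [0.005, 0, 0, -0.0007, 0.7778], [0.005, 0, 0, -0.0007, 0.8444]]' | python3 inch.py
python3 -c "
from h import *
print(bot.state()['ft_torque'])"
```

```text
clock: 9.3
tcp_pos: [0.4761, 0.129, 0.1495]
tool_rot: [-179.9, 0.2, 6.3]
contact_force: [-2.8, 1.1, 2.6]
gripper_width: 0.0137
finger_force: 45.0
[0.35798631 0.8591193  0.09660468]
```

To row units: 6 degrees / 90 = 0.0667.

```bash
for i in 1 2; do echo '[[0.005, 0, 0, 0, 0.0222], [0.005, 0, 0, 0, 0.0444], [0.005, 0, 0, 0, 0.0667], [0.005, 0, 0, 0, 0.0667]]' | python3 inch.py
python3 -c "
from h import *
print(bot.state()['ft_torque'])"; done
```

```text
clock: 9.7
tcp_pos: [0.4761, 0.129, 0.1495]
tool_rot: [-179.9, 0.2, 0.6]
contact_force: [-3.5, 1.8, 3.2]
gripper_width: 0.0139
finger_force: 45.0
[0.48935852 1.04756196 0.0232045 ]
clock: 10.1
tcp_pos: [0.4762, 0.1291, 0.1495]
tool_rot: [-179.9, 0.2, -5.3]
contact_force: [-3.9, 1.6, 4.2]
gripper_width: 0.0137
finger_force: 45.0
[0.69371872 1.32361755 0.00175111]
```

To row units: 2 degrees / 90 = 0.0222.

```bash
for i in 1 2; do echo '[[0.005, 0, 0, 0, 0.0111], [0.005, 0, 0, 0, 0.0222], [0.005, 0, 0, 0, 0.0222]]' | python3 inch.py
python3 -c "
from h import *
s=bot.state();print(s['ft_torque'],s['joint_torque'][5])"; done
```

```text
clock: 10.4
tcp_pos: [0.4763, 0.1291, 0.1495]
tool_rot: [-180.0, 0.2, -7.3]
contact_force: [-5.5, 2.2, 3.5]
gripper_width: 0.0139
finger_force: 45.0
[0.79771347 1.3658616  0.28237156] 0.32246360555291176
clock: 10.7
tcp_pos: [0.4764, 0.129, 0.1495]
tool_rot: [-180.0, 0.2, -9.3]
contact_force: [-5.1, 2.0, 3.9]
gripper_width: 0.0137
finger_force: 45.1
[0.77254817 1.33080841 0.5650357 ] 0.578100923448801
```

To row units: -0.08 m / 0.75 = -0.1067, -0.03 m / 0.75 = -0.04, -10 degrees / 90 = -0.1111.

```bash
echo '[[0.005, 0, 0, 0, -0.0556], [0.005, 0, 0, 0, -0.1111], [0.005, 0, 0, -0.0133, -0.1111], [0.005, 0, 0, -0.04, -0.1111], [0.005, 0, 0, -0.0733, -0.1111], [0.005, 0, 0, -0.1067, -0.1111], [0.005, 0, 0, -0.1067, -0.1111], [0.005, 0, 0, -0.1067, -0.1111]]' | python3 inch.py
python3 - <<'E'
from h import *
import pickle
c=cam.calibration("wrist");im=cam.get_image("wrist");cv2.imwrite("pics/w5.png",im[:,:,::-1]);pickle.dump(c,open("w5.pkl","wb"))
for s in [(.478,.1286,.058),(.488,.02,.058)]: print(proj(c,np.array(s)))
print(toolshift([0.488,0.020,0.225],67.2))
E
```

```text
clock: 11.5
tcp_pos: [0.4783, 0.1281, 0.2295]
tool_rot: [180.0, -0.1, 0.6]
contact_force: [0.1, -0.2, -2.4]
gripper_width: 0.0138
finger_force: 45.0
[278.73439268 195.60116138]
[372.20128426 188.16037689]
(array([0.0095, 0.1081, 0.0037]), np.float64(-66.61090092373718), array([0.47744088, 0.12801148, 0.22858311]), array([1.79954196e+02, 4.45107984e-02, 5.89099076e-01]))
```

View pics/w5.png

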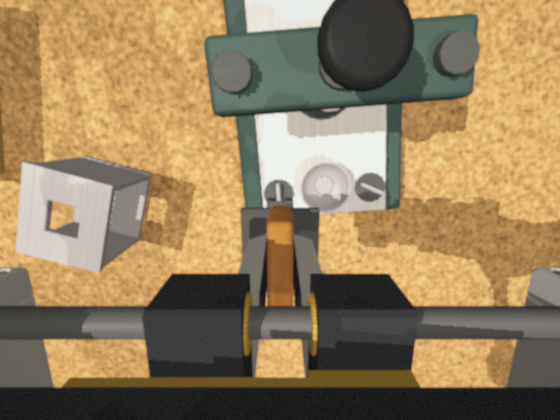

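The left screw's bar at (280,190) now runs along the press's x axis (locked). The tin at (325,186) is undisturbed, and the right screw's bar at (371,187) is still loose.

To row units: 0.108 m / 0.75 = 0.144, 0.0095 m / 0.75 = 0.0127, -66.6 degrees / 90 = -0.74.

```bash
echo '[[0.005, 0.0013, 0.0267, 0, -0.0889], [0.005, 0.004, 0.06, 0, -0.1778], [0.005, 0.0067, 0.0933, 0, -0.2667], [0.005, 0.0093, 0.12, 0, -0.3556], [0.005, 0.012, 0.144, 0, -0.4444], [0.005, 0.0127, 0.144, 0, -0.5333], [0.005, 0.0127, 0.144, 0, -0.6222], [0.005, 0.0127, 0.144, 0, -0.7], [0.005, 0.0127, 0.144, 0, -0.74], [0.005, 0.0127, 0.144, 0, -0.74]]' | python3 inch.py
echo '[[0.005, 0, 0, 0.04, 0], [0.005, 0, 0, 0.0733, 0], [0.005, 0, 0, 0.08, 0], [0.005, 0, 0, 0.08, 0], [0.005, 0, 0, 0.08, 0], [0.005, 0, 0, 0.08, 0]]' | python3 inch.py
python3 -c "
from h import *
print(toolshift([0.4878,0.0201,0.1495],67.2))"
```

```text
clock: 12.55
tcp_pos: [0.4875, 0.0204, 0.2278]
tool_rot: [-179.8, 0.1, 67.2]
contact_force: [-0.6, -0.7, -2.4]
gripper_width: 0.0137
finger_force: 45.0
clock: 13.15
tcp_pos: [0.4895, 0.0204, 0.1708]
tool_rot: [179.9, -0.0, 67.2]
contact_force: [0.4, -0.5, -2.7]
gripper_width: 0.0137
finger_force: 45.0
(array([-0.0009, -0.0015,  0.0213]), np.float64(0.011981031124761898), array([0.48947543, 0.02041131, 0.17076612]), array([ 1.79852938e+02, -3.71182266e-02,  6.72119810e+01]))
```

To row units: 0.0205 m / 0.75 = 0.0273, 0.016 m / 0.75 = 0.0213.

```bash
echo '[[0.005, -0.0007, -0.0013, 0.0053, 0], [0.005, -0.0007, -0.0013, 0.0107, 0], [0.005, -0.0007, -0.0013, 0.016, 0], [0.005, -0.0007, -0.0013, 0.0213, 0], [0.005, -0.0007, -0.0013, 0.0273, 0], [0.005, -0.0007, -0.0013, 0.0273, 0]]' | python3 inch.py
```

```text
clock: 13.75
tcp_pos: [0.4876, 0.0204, 0.1495]
tool_rot: [180.0, -0.0, 67.2]
contact_force: [-0.7, -0.5, 2.6]
gripper_width: 0.014
finger_force: 45.0
```

Seated as before. Turn to yaw about -9, checking the torque at the end.

To row units: -0.0005 m / 0.75 = -0.0007, 70 degrees / 90 = 0.7778.

```bash
echo '[[0.005, 0, 0, -0.0007, 0.0667], [0.005, 0, 0, -0.0007, 0.1556], [0.005, 0, 0, -0.0007, 0.2444], [0.005, 0, 0, -0.0007, 0.3333], [0.005, 0, 0, -0.0007, 0.4222], [0.005, 0, 0, -0.0007, 0.5111], [0.005, 0, 0, -0.0007, 0.6], [0.005, 0, 0, -0.0007, 0.6889], [0.005, 0, 0, -0.0007, 0.7778], [0.005, 0, 0, -0.0007, 0.7778]]' | python3 inch.py
python3 -c "
from h import *
s=bot.state();print(s['ft_torque'])"
echo '[[0.005, 0, 0, 0, 0.0167], [0.005, 0, 0, 0, 0.0333], [0.005, 0, 0, 0, 0.05], [0.005, 0, 0, 0, 0.0611], [0.005, 0, 0, 0, 0.0722], [0.005, 0, 0, 0, 0.0722]]' | python3 inch.py
python3 -c "
from h import *
s=bot.state();print(s['ft_torque'])"
```

```text
clock: 14.75
tcp_pos: [0.4869, 0.0202, 0.1495]
tool_rot: [180.0, 0.0, -2.7]
contact_force: [-1.2, -0.6, -0.0]
gripper_width: 0.0137
finger_force: 45.0
[-0.14101614  0.31571675  0.03880913]
clock: 15.35
tcp_pos: [0.487, 0.0202, 0.1495]
tool_rot: [180.0, 0.0, -9.2]
contact_force: [-1.8, -1.6, 0.8]
gripper_width: 0.0136
finger_force: 45.1
[-0.42357479  0.5355024   0.50721533]
```

To row units: -0.09 m / 0.75 = -0.12, -0.085 m / 0.75 = -0.1133, -10 degrees / 90 = -0.1111.

```bash
echo '[[0.005, 0, 0, 0, -0.0556], [0.005, 0, 0, 0, -0.1111], [0.005, 0, 0, -0.0133, -0.1111], [0.005, 0, 0, -0.04, -0.1111], [0.005, 0, 0, -0.0733, -0.1111], [0.005, 0, 0, -0.1133, -0.1111], [0.005, 0, 0, -0.12, -0.1111], [0.005, 0, 0, -0.12, -0.1111]]' | python3 inch.py
python3 - <<'E'
from h import *
import pickle
c=cam.calibration("wrist");im=cam.get_image("wrist");cv2.imwrite("pics/w6.png",im[:,:,::-1]);pickle.dump(c,open("w6.pkl","wb"))
u,v=proj(c,np.array([.488,.02,.05])).astype(int);print(u,v)
g=cv2.cvtColor(im,cv2.COLOR_RGB2GRAY)
for r in (v-8,v-3,v+2): print(r,g[r,u-18:u+19])
u,v=proj(c,np.array([.478,.1286,.05])).astype(int);print(u,v)
for r in (v-10,v-5,v,v+5,v+10): print(r,g[r,u-18:u+19])
print(toolshift([0.459,0.356,0.2386],-15.2))
E
```

```text
clock: 16.15
tcp_pos: [0.4882, 0.0206, 0.2404]
tool_rot: [-180.0, -0.2, 0.7]
contact_force: [-0.6, -0.7, -3.1]
gripper_width: 0.0135
finger_force: 45.0
279 192
184 [183 183 183 192 214 224 222 203 169 134 117 109 112 109 103 100 130 178
 197 185 145 103  78  81 100 108 110 104 107 109 135 182 215 222 194 136
  85]
189 [184 183 181 181 176 148 124 113 111 112 109 112 110 107 101 101 123 179
 202 199 172 121  84  81  98 104 109 108 107 108 108 109 126 164 169 131
  87]
194 [182 183 182 182 173 147 121 111 109 110 110 112 111 111 108 110 111 150
 187 200 184 139  89  75  71  80  96 109 108 111 109 107 116 137 155 131
  92]
191 199
189 [103 105 149 204 225 231 230 224 206 173 138 121 114 125 153 160 149 121
 104  92  86  81  89  95 104 107 108 113 133 170 209 224 230 231 231 224
 214]
194 [100  98 105 150 201 200 161 122 112 112 111 111 109 131 178 199 194 162
 125  93  83  74  72  81  99 105 106 109 110 104 108 104 130 181 217 227
 216]
199 [100 100 100 110 131 125 114 111 111 112 110 110 112 114 134 181 198 189
 156 116  91  81  72  76  82  99 104 104 107 106 109 106 107 121 164 192
 212]
204 [100 100 101 102 118 152 162 136 114 110 112 110 110 109 118 149 188 199
 184 145 107  85  76  71  79  97 104 107 108 104 108 104 117 157 191 219
 230]
209 [100 101 100 103 100 138 196 221 224 210 184 150 127 111 111 124 164 195
 197 178 139 102  78  76  74  74  81 103 115 139 168 183 199 220 229 232
 231]
(array([-0.0242, -0.3357,  0.0006]), np.float64(15.86717450587048), array([0.48712699, 0.02064061, 0.23907095]), array([-1.79979090e+02,  3.22403703e-04,  6.67174506e-01]))
```

Both bars now lie along the press's x axis. I'll carry the key back.

To row units: -0.336 m / 0.75 = -0.448, -0.315 m / 0.75 = -0.42, 15.9 degrees / 90 = 0.1767.

```bash
echo '[[0.005, -0.0027, -0.0333, 0, 0.0222], [0.005, -0.0067, -0.0867, 0, 0.0444], [0.005, -0.012, -0.1467, 0, 0.0667], [0.005, -0.016, -0.2067, 0, 0.0889], [0.005, -0.02, -0.2667, 0, 0.1111], [0.005, -0.024, -0.3267, 0, 0.1333], [0.005, -0.028, -0.38, 0, 0.1556], [0.005, -0.0307, -0.42, 0, 0.1767], [0.005, -0.032, -0.448, 0, 0.1767], [0.005, -0.032, -0.448, 0, 0.1767]]' | python3 inch.py
echo '[[0.005, 0, 0, 0, 0], [0.005, 0, 0, 0, 0], [0.005, 0, 0, 0, 0]]' | python3 inch.py
python3 - <<'E'
from h import *
print(toolshift([0.4588,0.356,0.1115],-15.3))
E
```

```text
clock: 17.2
tcp_pos: [0.4576, 0.3585, 0.2368]
tool_rot: [179.9, 0.2, -15.0]
contact_force: [-0.4, -0.8, -3.2]
gripper_width: 0.0139
finger_force: 45.0
clock: 17.5
tcp_pos: [0.4591, 0.3549, 0.2392]
tool_rot: [179.9, 0.0, -15.3]
contact_force: [0.5, -0.3, -2.4]
gripper_width: 0.0138
finger_force: 45.0
(array([-0.0005, -0.0011,  0.1277]), np.float64(0.043762905391560025), array([0.45905066, 0.3549356 , 0.23918759]), array([ 1.79947079e+02,  1.86755413e-02, -1.52562371e+01]))
```

To row units: 0.122 m / 0.75 = 0.1627, 0.11 m / 0.75 = 0.1467.

```bash
echo '[[0.005, -0.0007, -0.0013, 0.02, 0], [0.005, -0.0007, -0.0013, 0.0467, 0], [0.005, -0.0007, -0.0013, 0.0733, 0], [0.005, -0.0007, -0.0013, 0.1, 0], [0.005, -0.0007, -0.0013, 0.1267, 0], [0.005, -0.0007, -0.0013, 0.1467, 0], [0.005, -0.0007, -0.0013, 0.1627, 0], [0.005, -0.0007, -0.0013, 0.1627, 0]]' | python3 inch.py
echo '[[0.005, 0, 0, 0.0027, 0], [0.005, 0, 0, 0.0053, 0], [0.005, 0, 0, 0.0067, 0], [0.005, 0, 0, 0.0067, 0], [0.005, 0, 0, 0.0067, 0]]' | python3 inch.py
```

```text
clock: 18.3
tcp_pos: [0.4579, 0.3559, 0.116]
tool_rot: [179.9, 0.1, -15.2]
contact_force: [-0.2, -0.0, -3.2]
gripper_width: 0.0139
finger_force: 45.0
clock: 18.8
tcp_pos: [0.459, 0.3573, 0.1129]
tool_rot: [-180.0, -0.0, -15.2]
contact_force: [0.6, 0.6, -1.6]
gripper_width: 0.0137
finger_force: 45.0
```

To row units: 0.002 m / 0.75 = 0.0027, 0.001 m / 0.75 = 0.0013.

```bash
echo '[[0.005, 0, 0.0013, 0.0013, 0], [0.005, 0, 0.0013, 0.0027, 0], [0.005, 0, 0.0013, 0.0027, 0], [0.005, 0, 0.0013, 0.0027, 0]]' | python3 inch.py
```

```text
clock: 19.2
tcp_pos: [0.4587, 0.3563, 0.1115]
tool_rot: [-180.0, -0.0, -15.2]
contact_force: [-0.9, -1.6, 6.1]
gripper_width: 0.0139
finger_force: 45.0
```

To row units: -0.14 m / 0.75 = -0.1867, -0.09 m / 0.75 = -0.12.

```bash
echo '[[0.05, 0, 0, -0.0007, 0], [0.05, 0, 0, -0.0007, 0], [0.05, 0, 0, -0.0007, 0], [0.05, 0, 0, -0.02, 0], [0.05, 0, 0, -0.06, 0], [0.05, -0.02, 0, -0.12, 0], [0.05, -0.0667, 0, -0.1867, 0], [0.05, -0.0667, 0, -0.1867, 0], [0.05, -0.0667, 0, -0.1867, 0]]' | python3 inch.py
python3 - <<'E'
from stand import *
im=cam.get_image("wrist")[:,:,::-1].copy();c=cam.calibration("wrist");cv2.imwrite("pics/w7.png",im)
u=proj(c,np.array([.459,.3555,.12])).astype(int)
for r in stand(im,c,tuple(int(x) for x in u)): print(r)
E
```

```text
clock: 20.1
tcp_pos: [0.4103, 0.3701, 0.2523]
tool_rot: [-179.8, -0.2, -15.1]
contact_force: [0.2, -0.2, -0.0]
gripper_width: 0.0496
finger_force: 0.0
[[325. 104.]
 [321. 198.]
 [242. 198.]
 [238. 105.]]
((458.8018798828125, 353.9608459472656), (89.99581909179688, 99.25212860107422), 74.920654296875)
((458.82916259765625, 354.88739013671875), (13.081676483154297, 52.65845489501953), 74.92160034179688)
[280.99298 154.48831]
```

View pics/w7.png

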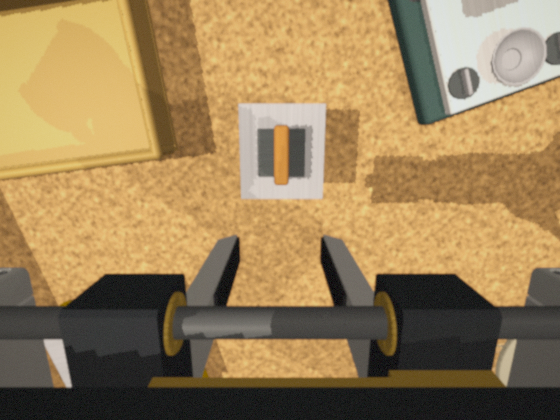

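The key hangs in its stand as before: collar on the plate, handle at (281,154), aligned. Now the knob.

Run:
```python
from h import *
import pickle
c=pickle.load(open("w5.pkl","rb"));im=cv2.imread("pics/w5.png")
p=np.array([.5975,.0844,.24]);u=proj(c,p);print(u,proj(c,p+[0,.02,0]),proj(c,p+[0,.025,-.01]))
m=(im.max(2)<40).astype(np.uint8);m[120:]=0;n,l,s,ce=cv2.connectedComponentsWithStats(m);k=1+np.argmax(s[1:,4]);print(s[k],ce[k])
print(toolshift([.5975,.0844,.29],0), toolshift([.5975,.0844,.29],5))
```

```text
[368.91295178  34.98038249] [328.85686559  34.48241804] [316.48606759  40.19862404]
[319  33  93  58 606] [363.18646865  74.16666667]
(array([ 0.2551,  0.2262, -0.0395]), np.float64(-15.129369262520356), array([0.41026507, 0.36931361, 0.25031696]), array([-1.79990220e+02, -5.12244979e-02, -1.51293693e+01])) (array([ 0.2551,  0.2262, -0.0395]), np.float64(-20.129369262520356), array([0.41026507, 0.36931361, 0.25031696]), array([-1.79990220e+02, -5.12244979e-02, -1.51293693e+01]))
```

To row units: 0.255 m / 0.75 = 0.34, 0.245 m / 0.75 = 0.3267, -20 degrees / 90 = -0.2222.

```bash
echo '[[0, 0.0267, 0.0267, -0.0267, 0], [0, 0.0667, 0.06, -0.0667, 0], [0, 0.1133, 0.1, -0.0667, -0.0444], [0, 0.16, 0.14, -0.0667, -0.0889], [0, 0.2067, 0.1867, -0.0667, -0.1333], [0, 0.2533, 0.2267, -0.0667, -0.1778], [0, 0.3, 0.2667, -0.0667, -0.2222], [0, 0.3267, 0.2907, -0.0667, -0.2222], [0, 0.34, 0.3013, -0.06, -0.2222], [0, 0.34, 0.3013, -0.0533, -0.2222]]' | python3 inch.py 20
echo '[[0, 0, 0, 0, 0], [0, 0, 0, 0.02, 0], [0, 0, 0, 0.04, 0], [0, 0, 0, 0.04, 0], [0, 0, 0, 0.04, 0], [0, 0, 0, 0.04, 0]]' | python3 inch.py
python3 -c "
from h import *
print(toolshift([.5975,.0844,.215],5),bot.state()['contact_force'])"
```

```text
clock: 21.15
tcp_pos: [0.5976, 0.0829, 0.2875]
tool_rot: [-180.0, 0.2, 4.7]
contact_force: [-0.2, -0.3, -0.2]
gripper_width: 0.0004
finger_force: 0.0
clock: 21.75
tcp_pos: [0.5973, 0.0853, 0.2616]
tool_rot: [180.0, -0.1, 4.9]
contact_force: [-0.7, -0.1, 1.0]
gripper_width: 0.0001
finger_force: 0.0
(array([0.    , 0.001 , 0.0466]), np.float64(-0.10083880206643414), array([0.59733318, 0.08534767, 0.26160029]), array([ 1.79997580e+02, -9.35755902e-02,  4.89916120e+00])) [-0.68108242 -0.1330044   0.9939721 ]
```

Careful with the scale: shifts go in shares of 0.75 m and turns go in shares of 90 degrees. That gives: 0.018 m / 0.75 = 0.024, 0.01 m / 0.75 = 0.0133.

```bash
echo '[[0, 0, 0, 0.0133, 0], [0, 0, 0, 0.024, 0], [0, 0, 0, 0.024, 0], [0, 0, 0, 0.024, 0]]' | python3 inch.py
for i in 1 2 3 4; do echo '[[0, 0, 0, 0.0013, 0], [0, 0, 0, 0.0013, 0]]' | python3 inch.py | sed -n '2p;4p'; done
```

```text
clock: 22.15
tcp_pos: [0.597, 0.0844, 0.2421]
tool_rot: [180.0, 0.1, 4.8]
contact_force: [0.3, 0.1, 0.3]
gripper_width: 0.0005
finger_force: 0.0
tcp_pos: [0.5974, 0.0844, 0.2417]
contact_force: [0.2, -0.1, 0.6]
tcp_pos: [0.5973, 0.0844, 0.2405]
contact_force: [-0.1, 0.6, -0.1]
tcp_pos: [0.5974, 0.0845, 0.2401]
contact_force: [0.2, 0.1, 2.1]
tcp_pos: [0.5974, 0.0845, 0.2391]
contact_force: [-1.1, 0.7, 5.3]
```

To row units: 0.024 m / 0.75 = 0.032, 0.02 m / 0.75 = 0.0267.

```bash
echo '[[0, 0, 0, 0.0067, 0], [0, 0, 0, 0.0133, 0], [0, 0, 0, 0.02, 0], [0, 0, 0, 0.0267, 0], [0, 0, 0, 0.032, 0], [0, 0, 0, 0.032, 0], [0, 0, 0, 0.032, 0], [0, 0, 0, 0.032, 0]]' | python3 inch.py
echo '[[0, 0, 0, 0, 0], [0, 0, 0, 0, 0], [0, 0, 0, 0, 0]]' | python3 inch.py
```

```text
clock: 23.75
tcp_pos: [0.5975, 0.0844, 0.2167]
tool_rot: [180.0, -0.1, 4.8]
contact_force: [-2.8, -0.2, 11.7]
gripper_width: 0.0004
finger_force: 5.8
clock: 24.05
tcp_pos: [0.5974, 0.0845, 0.2168]
tool_rot: [180.0, -0.1, 4.8]
contact_force: [-2.6, 0.5, 10.7]
gripper_width: 0.0005
finger_force: 5.8
```

To row units: 0.002 m / 0.75 = 0.0027, 0.001 m / 0.75 = 0.0013.

```bash
echo '[[0, 0, 0, 0.0013, 0], [0, 0, 0, 0.0027, 0], [0, 0, 0, 0.0027, 0], [0, 0, 0, 0.0027, 0], [0, 0, 0, 0.0027, 0], [0, 0, 0, 0.0027, 0]]' | python3 inch.py
```

```text
clock: 24.65
tcp_pos: [0.5975, 0.0845, 0.2149]
tool_rot: [180.0, -0.1, 4.8]
contact_force: [-2.7, -0.1, 11.7]
gripper_width: 0.0001
finger_force: 6.0
```

```bash
echo '[[0, 0, 0, 0, 0], [0, 0, 0, 0, 0], [0, 0, 0, 0, 0], [0, 0, 0, 0, 0], [0, 0, 0, 0, 0]]' | python3 inch.py; python3 -c "
from h import *
im=cam.get_image('scene');cv2.imwrite('pics/end.png',cv2.resize(im[140:340,220:440,::-1],None,fx=3,fy=3))"
```

```text
clock: 25.15
tcp_pos: [0.5975, 0.0845, 0.2149]
tool_rot: [180.0, -0.1, 4.8]
contact_force: [-3.0, -0.3, 12.5]
gripper_width: 0.0002
finger_force: 6.0
```

View pics/end.png

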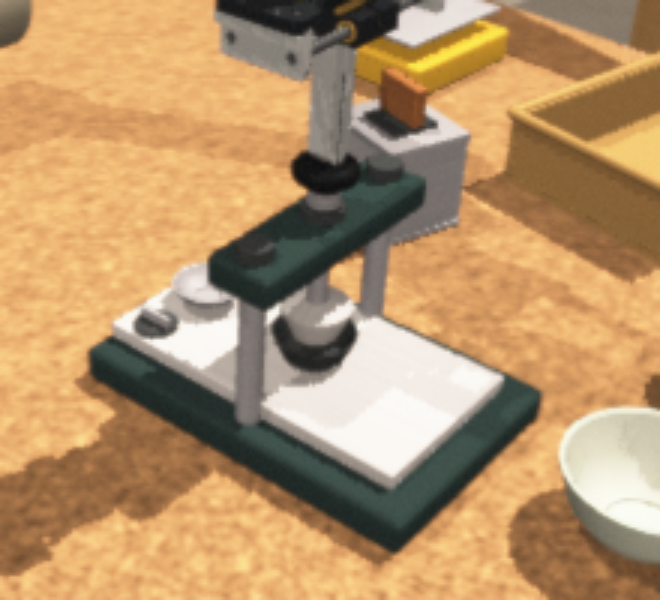

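The shut fingers hold the knob down at (325,170) with about 12 N. The right screw at (155,320) is in line with the press, the tin is in place and the key is in its stand. Handing in.

```bash
python3 -c "
from cell import bot, cam, order
print(order.hand_in())"
```

```text
the job is handed in; nothing more can be done
None
```

I handed the job in at about 25 s: both screws are turned to their stops, the key is back in its stand, and the empty gripper is holding the knob about 25 mm down at roughly 12 N. The judge's verdict was not shown.

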